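# Change over the touch-latch drawers at the weighing post

## Robot

A 6-joint arm with a two-finger parallel gripper is mounted at the origin on a cart in front of the work surface, level with it; the furniture and walls round the work are solid. World frame = base frame: x ahead of the robot, y to its left, z up, the work surface at z = 0. Lengths are in m, angles in rad, forces in N, time in s.
With the tool pointing down it reaches from about 0.325 to 0.775 m from the base axis. Payload 5.5 kg.
Tool frame: the origin (TCP) lies on the centre line of the jaws, within the pads' length; the fingertips stand 8 mm ahead of it and the grasp point (between the pads) lies 11 mm behind it; z points along the fingers, y is the direction in which the jaws open and shut (so a half turn about z gives the same grasp; the last joint's range is limited). The gripper opens to 88 mm and grips with 3 to 60 N. Pads are 20 mm wide; open, the fingers measure 115 mm over their backs; the gripper's body (75 mm by 178 mm) begins 61 mm behind the grasp point.
Start: joints at [-1.388, 0.091, 1.231, -0, 1.82, -0.057], TCP at [0.143, -0.583, 0.231] pointing down, gripper open.
Joint ranges: [-2.87, 2.87], [-0.86, 2.18], [0.17, 2.46], [-1.51, 4.65], [0.06, 2.69], [-2.65, 2.65]. Speed limits (rad/s): [2.57, 2.57, 3.01, 3.14, 3.14, 3.14].

## Interface

Orientations are given as a unit quaternion [w, x, y, z].
In Python, from bench import r gives the robot as it stands.
- The arm moves only by the tool drive_tool, never from a script. Its argument "plan" is a list that holds one entry, the list of rows, each a list of 7 numbers: the turn, a rotation vector about the tool's x, y, z in degrees, then the shift along the tool's x, y, z in m, then the finger opening in m, from 0 to 0.0878. In form: [[[rx, ry, rz, x, y, z, grip], ...]]. A call has 1 to 12 rows; each row is the pose to reach, as a shift and turn from the pose commanded when the call began, along the tool's axes at that moment; what a row does not reach only later rows make up. A row lasts 1/8 s, in which the tool goes at most 62.5 mm and 10.7 degrees, less where a joint would pass 70% of its speed; a pose out of reach is approached as far as the arm can. A call with a gripper value outside its range is refused whole. The fingers move at their own pace and stop on an object; "newtons" is the grip in N (left out, the last holds). Time passes only in rows, so rows that repeat a pose let the fingers close. It gives the time, the measured TCP pose, the force and the opening at its end, in the units of the state.
- r.get_obs(): the state, without advancing time (a new reading comes with each control period).
- r.camera(name): name is "scene" or "top"; returns (picture, depth): 420x560x3 uint8, red, green, blue; 420x560 float32, m along the optical axis (not along the pixel's ray), 0 where there is no reading.
- r.get_calibration(name): a dict with "K" (3x3 intrinsics, pixels), "dist_coeffs" ([k1, k2, p1, p2, k3] as OpenCV has them; the pictures are not rectified), "eye" and "orientation" of the camera in the world. Camera axes: x right, y down, z forward; pixel columns grow to the right and rows downward; lengths in m; the calibration is good to about 2 mm. A picture is of the moment at which its call begins. get_calibration takes no time and is no camera call.
- r.hand_in(): hands the job in, once; it reports no verdict.
The state is a dict: "t": time; "joints": joint angles; "qvel": joint speeds; "tau": joint torques, N m; "position": TCP position; "orientation": TCP orientation; "contact_force": force on the tool from outside, world axes, zero at the start; "ft_torque": the same for the moment, N m; "grip_width": finger opening in m.
Only numpy, scipy, OpenCV 4.12 (cv2) and the standard library are available. Lean on these libraries where they do the work, as an engineer would, in place of code of your own. Each camera call takes 0.05 s, during which the arm holds its last target.

## Task

The scale check is over and the next parcels need stamping. Push the yellow drawer with the check weights, which stands open, back in until its touch latch holds it shut, and press the blue stamp drawer so that it springs fully open and stays open. Leave the red drawer shut.

Things in the scene. Friction and masses are not known exactly. Their poses are not given: they have to be found in the camera images.
- weights_front (a point): Centre of the outer face of the YELLOW drawer front (104 wide, 68 high, 12 mm thick; point 38 mm above the worktop, on a 26 mm grey disc; moves with the drawer). x axis level, straight into the box: the way to push; z up. Fixed grey box 110 wide, 76 high, 150 mm deep, turned a few degrees, place varies. Holds three brass weights; starts about 60 mm open.
- stamp_front (a point): The same point on the BLUE drawer front of a second, equal box; x axis into the box. It starts latched shut, with a 9 mm gap between the back of the drawer front and the box, so that the front can be pressed further in. A third, equal box has a RED front.
- weights_drawer (a joint): Yellow drawer's travel in m: 0 latched shut, 0.060 fully open, -0.008 pressed against the inner stop. A spring (1.2 N open, 3 N shut, more when pushed fast) drives it open. Push-push latch: pushed in to the inner stop (at least to -0.006) and let go, it comes back to 0 and stays latched; pushed in less, it springs open again.
- stamp_drawer (a joint): Blue drawer's travel, same values and latch. From 0, press it in to the inner stop (about 4 N until there) and draw back: it springs out 60 mm towards the robot within a second. The finger must draw back more than 70 mm to let it out. Another press to the inner stop would latch it again.
- spare_drawer (a joint): Red drawer's travel, same values and latch; starts latched shut at 0, to be left so.
There are look-alikes about, which are no part of the job. What is shaped like the part that bears spare_drawer but purple is not meant.

How it is judged:
By the outcome, as a careful person would: the job done as asked, in the order asked, and still so for the second after the job is handed in, with the robot touching nothing.
It also fails if it takes over 48 s, if anything falls off the work surface, if the arm or the gripper's body presses on something with over 40 N, if the wrist force passes 120 N, or if a joint passes its speed limit or range.

## Working session

There is one attempt and no reset: what is moved stays moved. The work goes in short steps, Python scripts to look and compute and a tool call to move; the robot and the scene stay as the last step left them, time stands still between calls to the robot, and variables do not carry over. Pictures are saved under pics/ and viewed, and the job is handed in when it is done.

Besides the shell and the picture viewer there is one more tool, called after "Call:" in YAML: its name, and indented under it one key for each argument. drive_tool: Moves the arm, as the interface text tells. Its arguments: {"type":"object","properties":{"plan":{"type":"array"},"newtons":{"type":"number"}},"required":["plan"]}

```bash
mkdir -p pics; ls; python3 - <<'E'
from bench import r
import cv2,numpy as np
for n in ("scene","top"):
    p,d=r.camera(n); cv2.imwrite(f"pics/{n}0.png",p[:,:,::-1]); np.savez(f"{n}0.npz",p=p,d=d)
    print(n,r.get_calibration(n))
print(r.get_obs())
E
```

```text
pics
scene {'K': array([[534.01864935,   0.        , 272.38764257],
       [  0.        , 534.01864935, 213.64838889],
       [  0.        ,   0.        ,   1.        ]]), 'dist_coeffs': array([-0.20671136,  0.        ,  0.        ,  0.        ,  0.        ]), 'eye': array([-0.5096845 ,  0.55160251,  1.2136421 ]), 'orientation': array([ 0.2017802 , -0.44035321,  0.80081266, -0.35223981])}
top {'K': array([[408.3792176 ,   0.        , 275.19918982],
       [  0.        , 408.3792176 , 214.75708838],
       [  0.        ,   0.        ,   1.        ]]), 'dist_coeffs': array([-0.10417755,  0.        ,  0.        ,  0.        ,  0.        ]), 'eye': array([ 0.40817881, -0.11254748,  1.50553031]), 'orientation': array([-0.04221774,  0.70975715, -0.70162716,  0.0467096 ])}
{'t': 0.1, 'joints': array([-1.38769611e+00,  9.17740375e-02,  1.23174575e+00, -1.35146534e-05,
        1.81977434e+00, -5.66875673e-02]), 'qvel': array([ 0.0003628 , -0.0008036 , -0.00368401,  0.00086163,  0.00071378,
        0.00085923]), 'tau': array([ 2.49154713e-03, -4.47858489e+01, -4.07569563e+01,  7.00438558e-02,
        2.84003309e-02, -1.07043616e-04]), 'position': array([ 0.1424553 , -0.58259641,  0.22963677]), 'orientation': array([-8.48623560e-04,  9.92821172e-01,  1.19605173e-01, -6.02734046e-05]), 'contact_force': array([-0.43163372,  0.32365041,  0.06896098]), 'ft_torque': array([-0.00897684,  0.03784821, -0.01236495]), 'grip_width': 0.08758219907668342}
```

View pics/scene0.png

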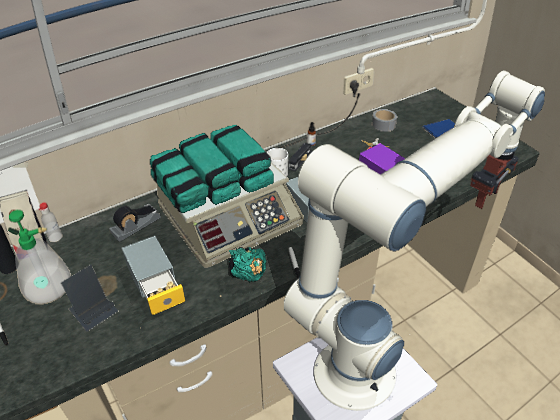

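View pics/top0.png

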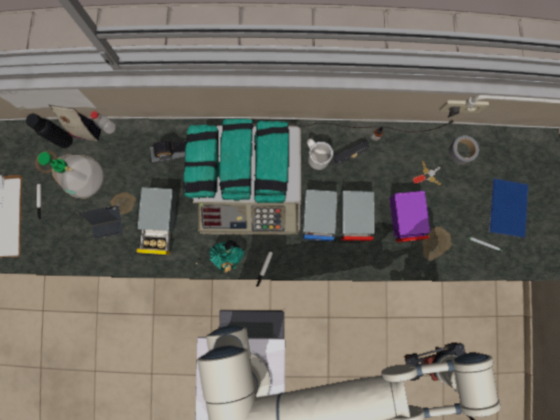

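The top view shows the yellow open drawer front at about (153,251), the blue front at (319,238), and the red front at (358,238). A purple box with a red front at (411,238) is a look-alike, and a flat blue thing lies at (509,208). In the scene view the yellow front is at about (167,299), and the arm hides the blue and red fronts. Next I'll take a close crop and measure.

```bash
cat > h.py <<'E'
import numpy as np,cv2
from scipy.spatial.transform import Rotation as R
from bench import r
def cal(n):
    c=r.get_calibration(n); q=c["orientation"]; return c["K"],c["dist_coeffs"],c["eye"],R.from_quat([q[1],q[2],q[3],q[0]]).as_matrix()
def plane(n,uv,z):
    K,D,e,M=cal(n); uv=np.array(uv,float).reshape(-1,1,2)
    a=cv2.undistortPoints(uv,K,D).reshape(-1,2); d=np.c_[a,np.ones(len(a))]@M.T
    return e+d*((z-e[2])/d[:,2])[:,None]
def depthpts(n,uv,d):
    K,D,e,M=cal(n); uv=np.array(uv)
    a=cv2.undistortPoints(uv.astype(float).reshape(-1,1,2),K,D).reshape(-1,2)
    z=d[uv[:,1],uv[:,0]]; return (np.c_[a,np.ones(len(a))]*z[:,None])@M.T+e
E
python3 - <<'E'
from h import *
z=np.load("top0.npz"); p,d=z["p"],z["d"]
c=p[160:275,120:450][:,:,::-1]
cv2.imwrite("pics/c1.png",np.vstack([cv2.resize(c[:,:165],None,fx=4.6,fy=2.6*1,interpolation=2) if 0 else cv2.resize(c[:,:],(800,280),interpolation=cv2.INTER_CUBIC), cv2.resize(c[:,165:],(800,300*1),interpolation=cv2.INTER_CUBIC)]))
hsv=cv2.cvtColor(p,cv2.COLOR_RGB2HSV)
for nm,lo,hi,box in (("yellow",(20,120,120),(35,255,255),(120,160,185,275)),("blue",(100,120,80),(125,255,255),(290,200,345,260)),("red",(0,150,90),(8,255,255),(338,200,382,260)),("purpred",(0,150,90),(8,255,255),(385,180,440,260)),("grayB",(85,10,100),(115,90,230),(300,185,340,240)),("grayR",(85,10,100),(115,90,230),(341,185,380,240)),("grayY",(85,10,100),(115,90,230),(130,180,178,232))):
    m=cv2.inRange(hsv,lo,hi); k=np.zeros_like(m); k[box[1]:box[3],box[0]:box[2]]=1; m*=k
    n,l,st,ce=cv2.connectedComponentsWithStats(m); i=1+np.argmax(st[1:,4])
    ys,xs=np.nonzero(l==i); uv=np.c_[xs,ys]
    P=depthpts("top",uv,d); z=np.percentile(P[:,2],90)
    top=P[P[:,2]>z-.012]
    rect=cv2.minAreaRect(top[:,:2].astype(np.float32))
    print(nm,st[i],"ztop",z.round(3),"med",np.median(top,0).round(3),"rect",np.round(cv2.boxPoints(rect),3).tolist(), len(top))
E
```

```text
yellow [137 248  30   7 124] ztop 0.076 med [0.455 0.312 0.073] rect [[0.44699999690055847, 0.2639999985694885], [0.45899999141693115, 0.2630000114440918], [0.46299999952316284, 0.36399999260902405], [0.45100000500679016, 0.36500000953674316]] 101
blue [304 235  30   6 119] ztop 0.075 med [ 0.513 -0.276  0.071] rect [[0.5049999952316284, -0.32499998807907104], [0.5149999856948853, -0.32600000500679016], [0.5220000147819519, -0.22300000488758087], [0.5120000243186951, -0.22300000488758087]] 83
red [343 236  31   5 109] ztop 0.076 med [ 0.511 -0.418  0.072] rect [[0.5059999823570251, -0.3610000014305115], [0.5070000290870667, -0.4650000035762787], [0.5180000066757202, -0.4650000035762787], [0.5170000195503235, -0.36000001430511475]] 90
purpred [399 235  30   7  71] ztop 0.077 med [ 0.512 -0.618  0.072] rect [[0.40799999237060547, -0.11299999803304672], [0.5120000243186951, -0.6690000295639038], [0.5260000228881836, -0.6660000085830688], [0.421999990940094, -0.10999999940395355]] 62
grayB [306 202  31  30 238] ztop 0.079 med [ 0.573 -0.297  0.075] rect [[0.5270000100135803, -0.3230000138282776], [0.6359999775886536, -0.33500000834465027], [0.6460000276565552, -0.23999999463558197], [0.5370000004768372, -0.2290000021457672]] 238
grayR [344 192  26  12 116] ztop 0.08 med [ 0.656 -0.419  0.076] rect [[0.40799999237060547, -0.11299999803304672], [0.6510000228881836, -0.4659999907016754], [0.7099999785423279, -0.42500001192092896], [0.46799999475479126, -0.07199999690055847]] 113
grayY [155 219  14  10  60] ztop 0.079 med [0.552 0.28  0.076] rect [[0.5360000133514404, 0.26100000739097595], [0.5690000057220459, 0.257999986410141], [0.5740000009536743, 0.30300000309944153], [0.5410000085830688, 0.3059999942779541]] 59
```

View pics/c1.png

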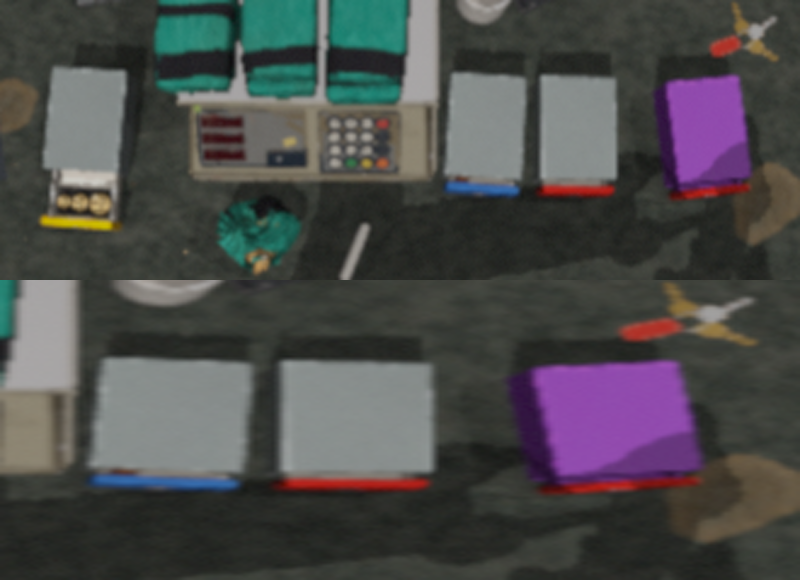

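```bash
python3 - <<'E'
from h import *
z=np.load("top0.npz"); p,d=z["p"],z["d"]
vv,uu=np.mgrid[0:420,0:560]; uv=np.c_[uu.ravel(),vv.ravel()]
P=depthpts("top",uv,d).reshape(420,560,3); np.save("P.npy",P)
hsv=cv2.cvtColor(p,cv2.COLOR_RGB2HSV)
gr=(hsv[...,1]<70)&(hsv[...,2]>100)&(P[...,2]>.065)&(P[...,2]<.09)
for nm,b in (("Y",(130,180,180,232)),("B",(302,180,340,236)),("R",(340,180,380,236))):
    m=np.zeros((420,560),np.uint8); m[b[1]:b[3],b[0]:b[2]]=gr[b[1]:b[3],b[0]:b[2]]
    n,l,st,ce=cv2.connectedComponentsWithStats(m); i=1+np.argmax(st[1:,4])
    vs,us=np.nonzero(l==i)
    Q=plane("top",np.c_[us,vs],.076)[:,:2].astype(np.float32)
    (c,s,a)=cv2.minAreaRect(Q)
    # row-wise side edges
    L=[];Rr=[]
    for v in np.unique(vs)[3:-3]:
        x=us[vs==v]; L.append((x.min(),v)); Rr.append((x.max(),v))
    ang=[]
    for E in (L,Rr):
        q=plane("top",E,.076); k=np.polyfit(q[:,0],q[:,1],1)[0]; ang.append(np.degrees(np.arctan(k)))
    print(nm,st[i],"c",np.round(c,3),"s",np.round(s,3),"a",round(a,1),"side yaw",np.round(ang,1))
for u,v in ((196,218),(205,218),(240,218),(297,218),(297,200),(228,255),(266,262),(250,150)): print((u,v),P[v,u].round(3))
# front faces, yellow scene view
s=np.load("scene0.npz"); c=s["p"][240:330,110:210][:,:,::-1]; cv2.imwrite("pics/c2.png",cv2.resize(c,None,fx=6,fy=6,interpolation=2))
E
```

```text
Y [ 138  188   34   43 1270] c [0.605 0.31 ] s [0.112 0.149] a 87.5 side yaw [-2.6 -2.9]
B [ 304  190   33   44 1303] c [ 0.604 -0.28 ] s [0.111 0.149] a 86.7 side yaw [-3.7 -3.1]
R [ 343  191   31   43 1287] c [ 0.604 -0.415] s [0.108 0.15 ] a 88.9 side yaw [-0.3 -1.1]
(196, 218) [ 0.583  0.174 -0.003]
(205, 218) [0.574 0.126 0.082]
(240, 218) [0.576 0.003 0.078]
(297, 218) [ 0.581 -0.199  0.053]
(297, 200) [ 0.633 -0.194  0.136]
(228, 255) [0.445 0.04  0.097]
(266, 262) [ 0.424 -0.089  0.009]
(250, 150) [ 0.778 -0.036  0.234]
```

View pics/c2.png

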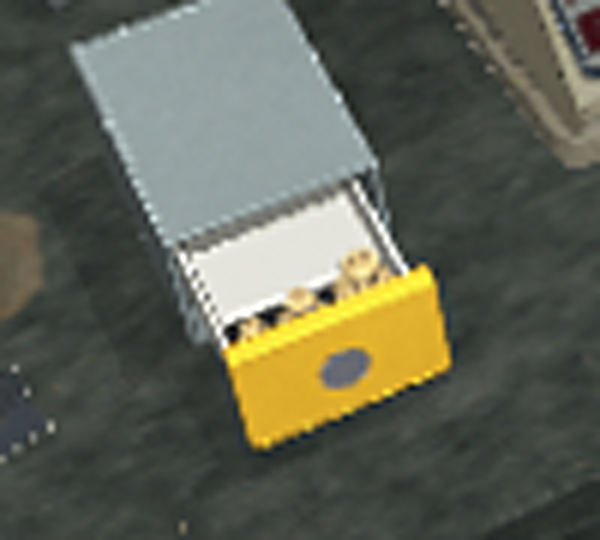

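```bash
cat >> h.py <<'E'
def rel(targets,pos=None,yaw=None):
    o=r.get_obs(); q=o["orientation"]; M=R.from_quat([q[1],q[2],q[3],q[0]]).as_matrix()
    print("t",round(o["t"],2),"pos",o["position"].round(4),"yaw",np.degrees(np.arctan2(M[1,0],M[0,0])).round(2),"F",o["contact_force"].round(1),"g",round(o["grip_width"],4))
    for t in targets: print(t,"->",((np.array(t)-(o["position"]))@M).round(4))
E
python3 - <<'E'
from h import *
print(plane("scene",[[167.8,301.3]],.038))
rel([(.42,-.25,.22),(.42,0,.22),(.40,.31,.22),(.40,.320,.028)])
E
```

```text
[[0.44867238 0.31753869 0.038     ]]
t 0.1 pos [ 0.1425 -0.5826  0.2296] yaw 13.74 F [-0.4  0.3  0.1] g 0.0876
(0.42, -0.25, 0.22) -> [ 0.3486 -0.2571  0.0101]
(0.42, 0, 0.22) -> [ 0.408  -0.5     0.0105]
(0.4, 0.31, 0.22) -> [ 0.4622 -0.8059  0.011 ]
(0.4, 0.32, 0.028) -> [ 0.4645 -0.8153  0.2031]
```

The scene-view disc lands at (0.449, 0.318), which agrees with the position worked out from the box in the top view.

Things that could be confused, by top-view pixel:
- **Yellow:** drawer front (153,251). It's the only yellow one.
- **Blue:** drawer front (319,238), against the flat blue pad (509,208).
- **Red:** front (358,238), against the purple box with a red front (411,238).

I'll push yellow first, then blue.

Call:
drive_tool:
  plan:
    - [[0,0,4,0.06,-0.04,0,0],[0,0,8,0.12,-0.09,0,0],[0,0,12,0.18,-0.13,0.002,0],[0,0,16.5,0.24,-0.17,0.005,0],[0,0,16.5,0.29,-0.21,0.01,0],[0,0,16.5,0.349,-0.257,0.01,0],[0,0,16.5,0.36,-0.31,0.01,0],[0,0,16.5,0.37,-0.36,0.01,0],[0,0,16.5,0.39,-0.41,0.01,0],[0,0,16.5,0.4,-0.46,0.01,0],[0,0,16.5,0.408,-0.5,0.01,0],[0,0,16.5,0.408,-0.5,0.01,0]]

```text
t: 1.6
position: [0.4197, 0.0027, 0.2205]
orientation: [-0.0, 1.0, -0.021, -0.0]
contact_force: [-0.4, -0.3, -0.6]
grip_width: 0.0003
```

```bash
python3 -c "
from h import *
rel([(.42,0,.22),(.40,.32,.22),(.40,.320,.028)])"
```

```text
t 1.6 pos [0.4197 0.0027 0.2205] yaw -2.42 F [-0.4 -0.3 -0.6] g 0.0003
(0.42, 0, 0.22) -> [0.0004 0.0026 0.0005]
(0.4, 0.32, 0.22) -> [-0.0331 -0.3162  0.0007]
(0.4, 0.32, 0.028) -> [-0.0331 -0.3161  0.1927]
```

Call:
drive_tool:
  plan:
    - [[0,0,0,-0.01,-0.06,0,0],[0,0,0,-0.02,-0.12,0,0],[0,0,0,-0.03,-0.18,0,0],[0,0,0,-0.035,-0.24,0,0],[0,0,0,-0.035,-0.29,0,0],[0,0,0,-0.035,-0.3185,0.03,0],[0,0,0,-0.035,-0.3185,0.07,0],[0,0,0,-0.035,-0.3185,0.11,0],[0,0,0,-0.035,-0.3185,0.15,0],[0,0,0,-0.035,-0.3185,0.192,0],[0,0,0,-0.035,-0.3185,0.192,0],[0,0,0,-0.035,-0.3185,0.192,0]]

```text
t: 3.1
position: [0.4016, 0.3194, 0.0302]
orientation: [-0.0, 1.0, -0.025, 0.001]
contact_force: [0.5, 0.3, 0.3]
grip_width: 0.0005
```

```bash
python3 -c "
from h import *
rel([(.439,.318,.028),(.509,.3147,.028),(.507,.3147,.028)])
p,d=r.camera('scene'); cv2.imwrite('pics/s1.png',p[:,:,::-1])"
```

```text
t 3.1 pos [0.4016 0.3194 0.0302] yaw -2.81 F [0.5 0.3 0.3] g 0.0005
(0.439, 0.318, 0.028) -> [ 0.0374 -0.0004  0.0022]
(0.509, 0.3147, 0.028) -> [ 0.1075 -0.0006  0.0023]
(0.507, 0.3147, 0.028) -> [ 0.1055 -0.0005  0.0023]
```

View pics/s1.png

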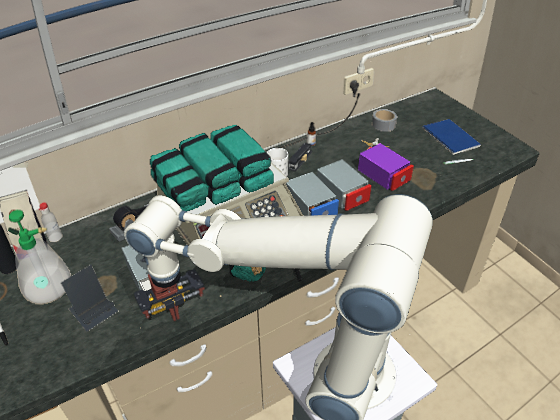

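The gripper is now in front of the yellow drawer at about (170,295). The blue front is visible at (322,210), the red front at (357,195), and the purple box with its red front at (398,175). Now I'll push, with the force readings as a guide.

Call:
drive_tool:
  plan:
    - [[0,0,0,0.02,0,0,0],[0,0,0,0.035,0,0,0],[0,0,0,0.045,0,0,0],[0,0,0,0.055,0,0,0],[0,0,0,0.065,0,0,0],[0,0,0,0.075,0,0,0],[0,0,0,0.083,0,0,0],[0,0,0,0.09,0,0,0],[0,0,0,0.09,0,0,0]]

```text
t: 4.28
position: [0.4907, 0.3151, 0.0285]
orientation: [0.0, 1.0, -0.024, -0.0]
contact_force: [-3.4, 1.1, 2.5]
grip_width: 0.0001
```

```bash
python3 -c "
from h import *
rel([(.507,.3147,.028)])"
```

```text
t 4.28 pos [0.4907 0.3151 0.0285] yaw -2.78 F [-3.4  1.1  2.5] g 0.0001
(0.507, 0.3147, 0.028) -> [ 0.0163 -0.0004  0.0005]
```

Call:
drive_tool:
  plan:
    - [[0,0,0,0.005,0,0,0],[0,0,0,0.009,0,0,0],[0,0,0,0.013,0,0,0],[0,0,0,0.015,0,0,0],[0,0,0,0.015,0,0,0]]

```text
t: 4.9
position: [0.5055, 0.3144, 0.0284]
orientation: [0.0, 1.0, -0.024, -0.0]
contact_force: [-2.8, 1.2, 0.4]
grip_width: 0.0004
```

Call:
drive_tool:
  plan:
    - [[0,0,0,0.001,0,0,0],[0,0,0,0.002,0,0,0],[0,0,0,0.003,0,0,0],[0,0,0,0.003,0,0,0]]

```text
t: 5.4
position: [0.508, 0.3143, 0.0284]
orientation: [0.0, 1.0, -0.024, -0.0]
contact_force: [-4.3, 0.1, 0.2]
grip_width: 0.0003
```

Call:
drive_tool:
  plan:
    - [[0,0,0,0.001,0,0,0],[0,0,0,0.002,0,0,0],[0,0,0,0.003,0,0,0],[0,0,0,0.003,0,0,0]]

```text
t: 5.9
position: [0.5081, 0.3142, 0.0285]
orientation: [0.001, 1.0, -0.024, -0.004]
contact_force: [-18.5, -1.1, 7.7]
grip_width: 0.0005
```

The tool stalled at x=0.508 with 18 N, and the inner stop was predicted at 0.507. I'll draw back and check.

Call:
drive_tool:
  plan:
    - [[0,0,0,-0.003,0,0,0],[0,0,0,-0.008,0,0,0],[0,0,0,-0.015,0,0,0],[0,0,0,-0.03,0,0,0],[0,0,0,-0.06,0,0,0],[0,0,0,-0.1,0,0,0],[0,0,0,-0.115,0,-0.05,0],[0,0,0,-0.115,0,-0.1,0],[0,0,0,-0.115,0,-0.15,0],[0,0,0,-0.115,0,-0.19,0],[0,0,0,-0.115,0,-0.19,0]]

```text
t: 7.28
position: [0.3974, 0.3206, 0.2235]
orientation: [-0.003, 1.0, -0.024, 0.004]
contact_force: [0.5, -0.7, -0.4]
grip_width: 0.0007
```

```bash
python3 -c "
from h import *
rel([(.41,.1,.22),(.42,-.15,.22),(.40,-.268,.22)])
p,d=r.camera('top'); cv2.imwrite('pics/t2.png',cv2.resize(p[150:290,110:450,::-1],None,fx=2.3,fy=2.3,interpolation=2))
hsv=cv2.cvtColor(p,cv2.COLOR_RGB2HSV);m=cv2.inRange(hsv,(20,120,120),(35,255,255));m[:,:130]=0;m[:,175:]=0;ys,xs=np.nonzero(m);P=depthpts('top',np.c_[xs,ys],d);P=P[P[:,2]>.062];print(len(P),np.median(P,0).round(3))"
```

```text
t 7.28 pos [0.3974 0.3206 0.2235] yaw -2.76 F [ 0.5 -0.7 -0.4] g 0.0007
(0.41, 0.1, 0.22) -> [0.0232 0.2197 0.0025]
(0.42, -0.15, 0.22) -> [0.0453 0.469  0.0013]
(0.4, -0.268, 0.22) -> [0.031  0.5878 0.0006]
108 [0.515 0.313 0.072]
```

View pics/t2.png

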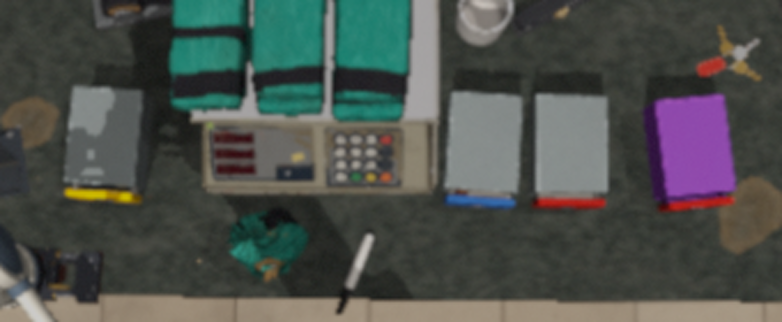

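The yellow drawer is latched: its front top is at x=0.515, the value for travel 0 (crop pixel 103,195). Now to the blue drawer.

Call:
drive_tool:
  plan:
    - [[0,0,0,0.01,0.05,0,0],[0,0,0,0.02,0.11,0,0],[0,0,0,0.025,0.17,0,0],[0,0,0,0.025,0.23,0,0],[0,0,0,0.03,0.29,0,0],[0,0,0,0.04,0.35,0,0],[0,0,0,0.045,0.41,0,0],[0,0,0,0.045,0.47,0,0],[0,0,0.6,0.035,0.53,0,0],[0,0,0.6,0.031,0.57,0,0],[0,0,0.6,0.031,0.588,0,0],[0,0,0.6,0.031,0.588,0,0]]

```text
t: 8.82
position: [0.3988, -0.269, 0.2173]
orientation: [-0.001, 1.0, -0.03, -0.001]
contact_force: [-0.2, -0.2, 0.0]
grip_width: 0.0006
```

```bash
python3 -c "
from h import *
rel([(.40,-.268,.028),(.467,-.272,.028),(.497,-.2736,.028)])"
```

```text
t 8.82 pos [ 0.3988 -0.269   0.2173] yaw -3.44 F [-0.2 -0.2  0. ] g 0.0006
(0.4, -0.268, 0.028) -> [ 0.0014 -0.0008  0.1893]
(0.467, -0.272, 0.028) -> [ 0.0686 -0.0008  0.1892]
(0.497, -0.2736, 0.028) -> [ 0.0986 -0.001   0.1891]
```

Call:
drive_tool:
  plan:
    - [[0,0,0,0,0,0.05,0],[0,0,0,0,0,0.1,0],[0,0,0,0,0,0.15,0],[0,0,0,0.01,0,0.19,0],[0,0,0,0.03,0,0.19,0],[0,0,0,0.05,0,0.19,0],[0,0,0,0.07,0,0.19,0],[0,0,0,0.08,0,0.19,0],[0,0,0,0.088,0,0.19,0],[0,0,0,0.088,0,0.19,0]]

```text
t: 10.07
position: [0.4872, -0.2737, 0.0286]
orientation: [-0.0, 1.0, -0.029, -0.0]
contact_force: [-0.4, -0.4, 0.5]
grip_width: 0.0001
```

Call:
drive_tool:
  plan:
    - [[0,0,0,0.004,0,0,0],[0,0,0,0.008,0,0,0],[0,0,0,0.012,0,0,0],[0,0,0,0.015,0,0,0],[0,0,0,0.015,0,0,0]]

```text
t: 10.7
position: [0.5018, -0.2752, 0.0287]
orientation: [0.0, 1.0, -0.029, -0.0]
contact_force: [-2.8, -0.7, 2.1]
grip_width: 0.0004
```

Call:
drive_tool:
  plan:
    - [[0,0,0,0.002,0,0,0],[0,0,0,0.004,0,0,0],[0,0,0,0.006,0,0,0],[0,0,0,0.006,0,0,0]]

```text
t: 11.2
position: [0.507, -0.2755, 0.0287]
orientation: [-0.0, 1.0, -0.029, -0.001]
contact_force: [-8.1, 1.4, 4.9]
grip_width: 0.0005
```

Call:
drive_tool:
  plan:
    - [[0,0,0,0.001,0,0,0],[0,0,0,0.002,0,0,0],[0,0,0,0.002,0,0,0]]

```text
t: 11.58
position: [0.507, -0.2755, 0.0287]
orientation: [-0.0, 1.0, -0.03, -0.003]
contact_force: [-16.4, 2.4, 11.1]
grip_width: 0.0004
```

Stop reached: the position stalled and the force rose to 16 N. I'll draw straight back about 120 mm, then lift.

Call:
drive_tool:
  plan:
    - [[0,0,0,-0.02,0,0,0],[0,0,0,-0.06,0,0,0],[0,0,0,-0.1,0,0,0],[0,0,0,-0.13,0,0,0],[0,0,0,-0.13,0,0,0],[0,0,0,-0.13,0,0,0],[0,0,0,-0.13,0,-0.05,0],[0,0,0,-0.13,0,-0.1,0],[0,0,0,-0.13,0,-0.15,0],[0,0,0,-0.13,0,-0.19,0],[0,0,0,-0.13,0,-0.19,0]]

```text
t: 12.95
position: [0.3825, -0.2688, 0.2228]
orientation: [0.002, 1.0, -0.029, 0.003]
contact_force: [-0.5, 0.4, -0.1]
grip_width: 0.0001
```

```bash
python3 -c "
from h import *
rel([])
p,d=r.camera('top'); cv2.imwrite('pics/t3.png',cv2.resize(p[150:290,110:450,::-1],None,fx=2.3,fy=2.3,interpolation=2))
hsv=cv2.cvtColor(p,cv2.COLOR_RGB2HSV)
for nm,lo,hi,b in (('Y',(20,120,120),(35,255,255),(130,175)),('B',(100,120,80),(125,255,255),(295,340)),('R',(0,150,90),(8,255,255),(340,380))):
  m=cv2.inRange(hsv,lo,hi);m[:,:b[0]]=0;m[:,b[1]:]=0;m[:225]=0;ys,xs=np.nonzero(m);P=depthpts('top',np.c_[xs,ys],d);P=P[(P[:,2]>.062)&(P[:,2]<.085)];print(nm,len(P),np.median(P,0).round(3) if len(P) else '')
p,d=r.camera('scene'); cv2.imwrite('pics/s3.png',p[:,:,::-1])"
```

```text
t 12.95 pos [ 0.3825 -0.2688  0.2228] yaw -3.3 F [-0.5  0.4 -0.1] g 0.0001
Y 105 [0.515 0.312 0.072]
B 51 [ 0.456 -0.252  0.072]
R 81 [ 0.511 -0.421  0.072]
```

View pics/t3.png

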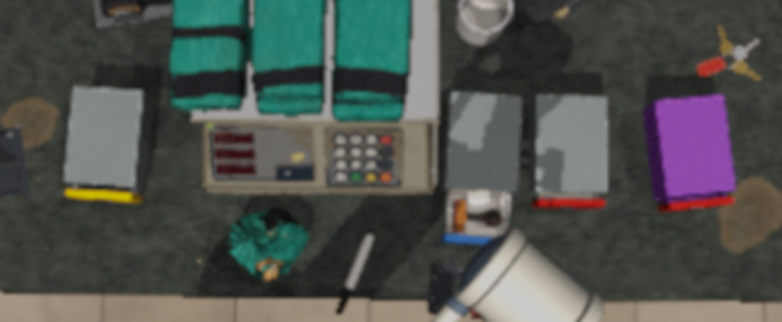

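View pics/s3.png

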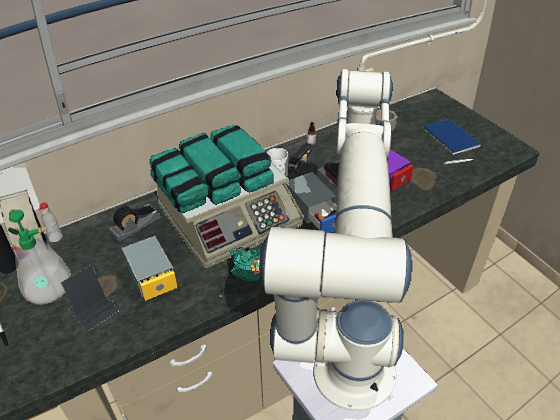

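The top crop shows yellow shut at (103,195), blue fully out with its stamps showing at (478,238), and red unchanged at (570,203). The scene view agrees on yellow, which is shut at (157,285). The arm is clear of everything.

```bash
python3 -c "
from bench import r
print(r.hand_in())"
```

```text
the job is handed in; nothing more can be done
None
```

The job is done and handed in at about 13 s of the 48 s allowed. The yellow drawer is latched shut, the blue drawer is open, and the red drawer is still shut.

- **Yellow drawer:** I pushed it to its inner stop, where the tool stalled at about 18 N, then drew back. Its front stayed at x = 0.515, the shut position, in both later checks.
- **Blue drawer:** I pressed it to its stop, where the tool stalled at about 16 N, then drew straight back about 120 mm. Its front moved from x = 0.513 to 0.456, about 58 mm by the camera. That fits fully open within the 2 mm calibration. The arm hid part of the blue front in that last view.
- **Red drawer and look-alike:** the red front stayed at x = 0.511, and I never went near the purple box.

At the end the wrist force read about 0.5 N, no more than with the arm free, and the tool was clear of everything. No check failed or disagreed.

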